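# Wedge the sagging sea board of the wind-farm model up to its line

## Robot

A 6-joint arm with a two-finger parallel gripper is mounted at the origin on the work surface. World frame = base frame: x ahead of the robot, y to its left, z up, the work surface at z = 0. Lengths are in mm, angles in rad, forces in N, time in s.
With the tool pointing down it reaches from about 250 to 850 mm from the base axis. Payload 12.5 kg.
Tool frame: the origin (TCP) lies at the very end of the fingers, on their centre line; the grasp point (between the pads) lies 19 mm behind it (bot.grasp_offset is the distance from the TCP to the grasp point, in mm); z points along the fingers, y is the line along which they close (so a half turn about z gives the same grasp; the last joint's range is limited). The gripper opens to 93 mm and grips with 3 to 60 N. Pads are 15 mm wide; open, the fingers measure 128 mm over their backs; the gripper's body (75 mm by 188 mm) begins 65 mm behind the grasp point.
Start: joints at [-1.423, 0.351, 1.652, -0, 1.139, -0.085], TCP at [126.907, -535.144, 218.633] pointing down, gripper open.
Joint ranges: [-2.75, 2.75], [-0.79, 2.1], [0.01, 2.65], [-1.57, 4.71], [0.07, 3.14], [-2.87, 2.87]. Speed limits (rad/s): [2.22, 2.22, 2.79, 3.14, 3.14, 3.14].

## Interface

Orientations are given as [roll, pitch, yaw] about the fixed x, y, z axes, in that order (R = Rz(yaw) Ry(pitch) Rx(roll)).
In Python, from bench import bot gives the robot as it stands.
- The arm moves only by the shell command python3 -m handwheel 'ROWS' [OPENING] [FORCE]. ROWS is JSON, a list of rows, each an object with "xyz": the shift along the tool's x, y, z in m, a list of three; "turn": the turn, a rotation vector about the tool's x, y, z in degrees, a list of three. A call has 1 to 20 rows; each row shifts and turns the commanded pose from where the row before left it, along the tool's axes as they then stand; what a row does not reach is not made up. A row lasts 1/10 s, in which the tool goes at most 50 mm and 8.59 degrees, less where a joint would pass 70% of its speed; a pose out of reach is approached as far as the arm can. A call with a gripper value outside its range is refused whole. OPENING is the opening in per cent of the stroke, from 0 (shut) to 100 (fully open), set as the call begins (- or left out, the last holds). The fingers move at their own pace and stop on an object; FORCE is the grip in N (left out, the last holds). Time passes only in rows, so rows that do not move let the fingers close. It gives the time, the measured TCP pose, the force, the opening and the grip force at its end, in the units of the state.
- bot.sense(): the state, without advancing time (a new reading comes with each control period).
- bot.grab_frame(name): name is "side" or "top"; returns a dict with "frame" (420x560x3 uint8, blue, green, red), "fx", "fy", "cx", "cy" (pixels), "dist_coeffs" ([k1, k2, p1, p2, k3] as OpenCV has them; the pictures are not rectified), "R" (3x3) and "t" (3): a world point X has camera coordinates R X + t. Camera axes: x right, y down, z forward; pixel columns grow to the right and rows downward; lengths in mm; the calibration is good to about 2 mm. A picture is of the moment at which its call begins. There is no depth.
- bot.hand_in(): hands the job in; it is judged then, once.
The state is a dict: "t": time; "joint_pos": joint angles; "dq": joint speeds; "tau": joint torques, N m; "tool_pos": TCP position; "eef_rot": TCP orientation; "ft_force": force on the tool from outside, world axes, zero at the start; "moment": the same for the moment, N m; "width": opening from 0.0 (shut) to 1.0 (fully open); "gripper_force": force on a finger pad.
Only numpy, scipy, OpenCV 4.12 (cv2) and the standard library are available. Lean on these libraries where they do the work, as an engineer would, in place of code of your own. Each camera call takes 0.05 s, during which the arm holds its last target. There are 200 camera calls.

## Task

The free edge of the blue sea board on the folding wind-farm model hangs below its red line. Take the orange printed wedge from the printer sheet, set it flat on the bench and slide it, thin end first and square to the edge, under the steel rod at the middle of that edge until the brass tongue has come up to the red line and is held firmly against the top of its slot, then let go and leave the wedge there. Let the wedge do the lifting: feel for the stop, do not force the wedge past it, keep the gripper off the model, and leave the other things on the bench where they are.

Things in the scene. Friction and masses are not known exactly. Their poses are not given: they have to be found in the camera images.
- wedge_grip (a point): Orange printed wedge, 150 mm long, 30 mm wide, about 70 g, at first flat on the printer sheet. This point: centre of its ribbed tail block, 13 mm above its flat underside. The block is 35 mm long (y), 30 mm wide (x), 26 mm high: grip it across its width. +y of the wedge points to the thin end, +z up.
- wedge_tip (a point): Middle of the wedge's thin end, on its underside, 132.5 mm from the tail block's centre. The top slopes: 4 mm thick here, 23 mm thick 115 mm back, where the tail block begins. Smooth faces, friction about 0.25 to 0.35: it stays where it is left under load.
- layout: Folding wind-farm model, 440 mm long, fixed: moss-green land half, plywood runner, white post. Origin on its underside below the middle of the steel rod, 0 to 4 mm above the bench as its screw feet are set. +y points in under the sea board, square to its free edge (outer face at y = -9 mm): the way the wedge slides in. +x runs along that edge to the post. Bare bench below.
- mark (a point): Red line on the white register post (16 x 36 mm, 63 mm high) at the +x end of the free edge, 157 mm from its middle; 42 mm above the layout's origin. It is also the top of the post's slot. The board's brass tongue (14 x 4 mm) moves in the slot: its upper face starts 7 mm below the line and meets the slot's top, a hard stop, exactly at the line.
- edge (a point): Middle of the free edge of the blue sea board, at its top, beside a small orange square. The board, 280 x 250 mm, is hinged 259 mm further in. Three white turbines stand glued on it, up to 215 mm high with their blades; they keep 70 mm or more from this edge.
- rod (a point): Bottom of the steel rod (10 mm thick, 60 mm long, along the edge), the board's lowest part: 8 mm above the layout's origin hanging, 15 mm at the line. It loads the wedge with 3 to 5 N as it rises; past the stop by over 10 N more per mm of slide. Firm is 8 to 18 N, over 25 N is forcing. The push along the bench is 0.6 to 1 times this force; some of it is lost on letting go.
- sea_board (a joint): Lift of the sea board about its hinge, rad: 0 hanging, 0.028 with the tongue at the red line (7 mm rise at the rod). The reading is rough, about 0.008 rad of noise.
- sheet: Dark brown steel printer sheet, 250 x 210 mm with a small tab on its +y side, 2 mm thick, fixed on the bench. Origin at the centre of its underside.
- spacer: Flat orange printed spacer, 30 x 70 x 8 mm, on the sheet; leave it.
- rotor: Small white printed rotor with three blades, 75 mm across, 12 mm high, on the sheet; leave it.
- spare_turbine: White model turbine, 145 mm to its hub, on a 60 mm disc; leave it.
- spray_can: Blue spray can with white cap, 53 mm across, 192 mm high; leave it.
- paint_bottle: Blue paint bottle with white cap, 56 mm across, 150 mm high; leave it.
- glue_gun: Green glue gun lying on its side, 215 mm long, 36 mm high; leave it.
- caliper: Caliper with black slide, 200 mm long, lying flat; leave it.
- scraper: Print scraper with orange handle, 190 mm long, lying flat; leave it.

How it is judged:
By the outcome, as a careful person would: the job done as asked, in the order asked, and still so for the second after the job is handed in, with the robot touching nothing.
It also fails if it takes over 53 s, if anything falls off the work surface, if the arm or the gripper's body presses on something with over 40 N, if the wrist force passes 120 N, or if a joint passes its speed limit or range.

## Working session

There is one attempt and no reset: what is moved stays moved. The work goes in short steps, Python scripts to look and compute and a shell command to move; the robot and the scene stay as the last step left them, time stands still between calls to the robot, and variables do not carry over. Pictures are saved under pics/ and viewed, at most 10 in all, crops included, and the job is handed in when it is done.

```bash
mkdir -p pics
python3 - <<'E'
from bench import bot
import cv2,pickle
for n in("side","top"):
    f=bot.grab_frame(n);pickle.dump(f,open(n+".pkl","wb"));cv2.imwrite(f"pics/{n}0.png",f["frame"])
    print(n,f["fx"],f["fy"],f["cx"],f["cy"],f["dist_coeffs"],f["R"],f["t"])
print(bot.sense(),bot.grasp_offset)
E
```

```text
side 380.9315719434957 380.9315719434957 279.01686664389524 211.11580302439845 [-0.07167642  0.          0.          0.          0.        ] [[ 0.97364908 -0.22679303  0.02392462]
 [-0.11608312 -0.5831743  -0.80401022]
 [ 0.19629614  0.78004657 -0.59413397]] [-523.16774986   60.77280065  944.33990091]
top 544.7799103674786 544.7799103674786 273.93063717442215 204.61555371828513 [-0.15243648  0.          0.          0.          0.        ] [[-0.00248654 -0.99998012  0.00579433]
 [-0.99695816  0.00202757 -0.07791228]
 [ 0.07789898 -0.00597044 -0.99694338]] [ -95.34446272  500.82353072 1479.80020924]
{'t': 0.1, 'joint_pos': array([-1.42260709e+00,  3.51154317e-01,  1.65231982e+00,  1.60760224e-05,
        1.13909736e+00, -8.46195997e-02]), 'dq': array([-1.15563911e-03, -1.86484519e-03, -9.40655649e-04, -7.57439126e-05,
       -1.44469200e-03,  1.73824765e-04]), 'tau': array([ 1.11301753e-03, -4.98026240e+01, -2.85706812e+01,  6.99874805e-02,
        2.38555355e-02, -5.08025494e-05]), 'tool_pos': array([ 126.86680568, -534.87070948,  218.18592789]), 'eef_rot': array([-3.14061854e+00, -9.72732006e-05,  2.32802054e-01]), 'ft_force': array([0.17965026, 0.20310467, 0.18799632]), 'moment': array([-0.03266854,  0.0176531 ,  0.00164745]), 'gripper_force': 0.0, 'width': 0.9980175814604321} 18.8
```

View pics/top0.png

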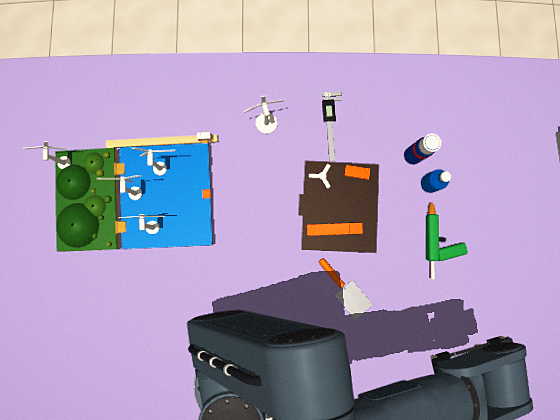

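View pics/side0.png

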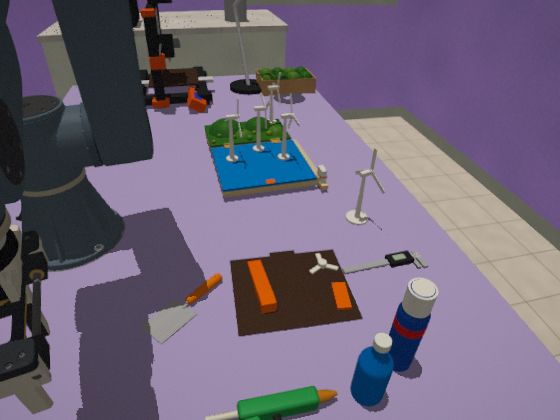

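The top view shows the wedge at (307–362, 229), with its thin end to the left. The board's free edge is at column ~213, with the orange square at (207,194) and the post at (205,137). I'll zoom in to get exact points.

```bash
cat > h.py <<'E'
import numpy as np,cv2,pickle
from bench import bot
def K(f): return np.array([[f["fx"],0,f["cx"]],[0,f["fy"],f["cy"]],[0,0,1.]])
def ray(f,uv,z):
    p=cv2.undistortPoints(np.array([[uv]],float),K(f),np.array(f["dist_coeffs"],float))[0,0]
    R=np.array(f["R"]);d=R.T@np.array([*p,1]);c=-R.T@np.array(f["t"])
    return c+d*(z-c[2])/d[2]
def proj(f,P):
    return cv2.projectPoints(np.array(P,float).reshape(-1,1,3),cv2.Rodrigues(np.array(f["R"],float))[0],np.array(f["t"],float),K(f),np.array(f["dist_coeffs"],float))[0][:,0]
def crop(f,u0,v0,w,h,s):
    im=cv2.resize(f["frame"][v0:v0+h,u0:u0+w],None,fx=s,fy=s,interpolation=cv2.INTER_CUBIC)
    for u in range(-(-u0//10)*10,u0+w,10):
        cv2.line(im,((u-u0)*s+s//2,0),((u-u0)*s+s//2,6),(255,255,255),1);cv2.putText(im,str(u),((u-u0)*s,16),0,.35,(255,255,255))
    for v in range(-(-v0//10)*10,v0+h,10):
        cv2.line(im,(0,(v-v0)*s+s//2),(6,(v-v0)*s+s//2),(255,255,255),1);cv2.putText(im,str(v),(8,(v-v0)*s+s//2),0,.35,(255,255,255))
    return im
E
python3 - <<'E'
from h import *
t=pickle.load(open("top.pkl","rb"));s=pickle.load(open("side.pkl","rb"))
a=np.vstack([crop(t,298,212,75,30,5),crop(s,240,250,75,70,5)])
b=np.vstack([crop(t,190,128,30,125,3),np.zeros((500-375,90,3),np.uint8)])
c=np.vstack([crop(s,205,145,130,55,2*1),np.zeros((0,260,3),np.uint8)])
c=cv2.copyMakeBorder(crop(s,210,155,120,45,3),0,500-135,0,0,cv2.BORDER_CONSTANT)
c[150:150+120]=cv2.resize(crop(t,190,128,30,10,12),(360,120))
cv2.imwrite("pics/c.png",np.hstack([a[:500],b[:500,:],c[:,:335]]))
for n,f in(("top",t),("side",s)):
    hsv=cv2.cvtColor(f["frame"],cv2.COLOR_BGR2HSV)
    m=cv2.inRange(hsv,(5,180,120),(16,255,255))
    k,l,st,ce=cv2.connectedComponentsWithStats(m)
    for i in range(1,k):
        if st[i,4]>15:
            r=cv2.minAreaRect(np.argwhere(l==i)[:,::-1].astype(np.float32));print(n,st[i],ce[i].round(1),cv2.boxPoints(r).round(1).tolist())
E
```

```text
top [344 165  27  15 282] [356.8 171.8] [[343.70001220703125, 175.5], [345.3999938964844, 164.1999969482422], [370.20001220703125, 168.0], [368.5, 179.3000030517578]]
top [203 190   7   8  56] [206.  193.5] [[203.0, 190.0], [209.0, 190.0], [209.0, 197.0], [203.0, 197.0]]
top [429 203   6  11  55] [431.4 208.7] [[429.0, 203.0], [434.0, 203.0], [434.0, 213.0], [429.0, 213.0]]
top [307 223  56  13 637] [334.3 228.7] [[306.6000061035156, 224.10000610351562], [362.0, 221.89999389648438], [362.3999938964844, 233.3000030517578], [307.0, 235.5]]
top [319 259  25  28 179] [331.  272.3] [[318.0, 261.5], [323.0, 257.3999938964844], [344.70001220703125, 283.79998779296875], [339.6000061035156, 288.0]]
side [141   8  13   3  35] [147.5   9.1] [[141.0, 8.0], [153.0, 8.0], [153.0, 10.0], [141.0, 10.0]]
side [187  87  19  19 137] [193.5  97.1] [[186.10000610351562, 87.19999694824219], [204.10000610351562, 86.0999984741211], [205.1999969482422, 104.0], [187.1999969482422, 105.0999984741211]]
side [152  98   6   5  21] [153.9 100.4] [[152.0, 102.0], [152.0, 98.0], [157.0, 98.0], [157.0, 102.0]]
side [
[... 289 characters left out ...]
280.4] [[203.3000030517578, 283.1000061035156], [217.5, 271.79998779296875], [222.10000610351562, 277.70001220703125], [208.0, 289.0]]
side [331 282  21  26 377] [341.  294.5] [[330.79998779296875, 282.29998779296875], [344.5, 278.8999938964844], [351.3999938964844, 306.6000061035156], [337.79998779296875, 310.1000061035156]]
side [186 296  11   7  47] [191.  298.7] [[185.8000030517578, 298.79998779296875], [192.89999389648438, 293.1000061035156], [196.5, 297.6000061035156], [189.39999389648438, 303.29998779296875]]
side [320 395  15   6  19] [326.7 397.6] [[319.79998779296875, 398.1000061035156], [333.8999938964844, 394.5], [334.5, 396.8999938964844], [320.3999938964844, 400.3999938964844]]
```

View pics/c.png

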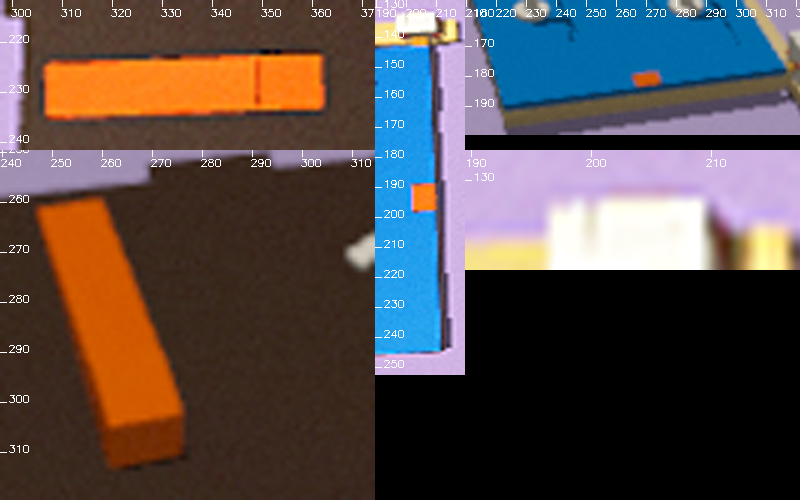

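Close-up: wedge corners in top are (306.5,224.2), (306.9,235), (362.6,233.3), (362.4,222.3). The blue edge runs about (208,143)–(212,245). Next I fit the wedge pose and edge line with both cameras.

Run:
```python
from h import *
from scipy.optimize import least_squares
t=pickle.load(open("top.pkl","rb"));s=pickle.load(open("side.pkl","rb"))
# wedge
M=np.array([[-15,132.5,4],[15,132.5,4],[15,-17.5,26],[-15,-17.5,26],[-15,-17.5,0],[15,-17.5,0]],float)
def W(p):
    c,q=np.cos(p[2]),np.sin(p[2]);return np.c_[p[0]+c*M[:,0]-q*M[:,1],p[1]+q*M[:,0]+c*M[:,1],M[:,2]+2]
T=np.array([[306.9,235],[306.5,224.2],[362.4,222.3],[362.6,233.3]])
S=np.array([[247,261.2],[260.6,259.2],[276.2,300.2],[261,304.6],[262.2,313.2],[276.2,308.6]])
for w in((1,1),(1,0),(0,1)):
    r=least_squares(lambda p:np.r_[w[0]*(proj(t,W(p)[:4])-T).ravel(),w[1]*(proj(s,W(p))-S).ravel()],[440,-250,0.])
    print("wedge",w,r.x.round(4),np.abs(r.fun).max().round(2))
def blueedge(f,box,ax):
    hsv=cv2.cvtColor(f["frame"],cv2.COLOR_BGR2HSV);m=cv2.inRange(hsv,(98,150,60),(112,255,255))
    P=[]
    u0,v0,u1,v1=box
    for k in (range(v0,v1) if ax==0 else range(u0,u1)):
        i=np.flatnonzero(m[k,u0:u1] if ax==0 else m[v0:v1,k])
        if len(i): P.append((u0+i[-1]+.5,k) if ax==0 else (k,v0+i[-1]+.5))
    return np.array(P),m
Pt,mt=blueedge(t,(150,148,222,242),0);Pt=Pt[(abs(Pt[:,1]-193.5)>6)]
Ps,ms=blueedge(s,(226,150,306,200),1)
ct=np.polyfit(Pt[:,1],Pt[:,0],1);cs=np.polyfit(Ps[:,0],Ps[:,1],1)
print(ct,cs,np.std(Pt[:,0]-np.polyval(ct,Pt[:,1])),np.std(Ps[:,1]-np.polyval(cs,Ps[:,0])))
for z in (20,25,30,35,40,45):
    a=[ray(t,(np.polyval(ct,v),v),z)[:2] for v in(150,240)];b=[ray(s,(u,np.polyval(cs,u)),z)[:2] for u in(230,300)]
    f=lambda p,x:p[0][1]+(p[1][1]-p[0][1])*(x-p[0][0])/(p[1][0]-p[0][0])
    print(z,[f(a,x).round(1) for x in(420,500,580)],[f(b,x).round(1) for x in(420,500,580)],"sq",ray(t,(206,193.5),z)[:2].round(1),ray(s,(270.,181.3),z)[:2].round(1))
# near/far ends of blue in top
for u in(170,200): 
    i=np.flatnonzero(mt[100:270,u])+100;print(u,i.min(),i.max())
# post in top: white
g=t["frame"][130:144,190:222].min(2);print(g)
```

```text
wedge (1, 1) [ 4.373259e+02 -3.179258e+02  3.260000e-02] 1.83
wedge (1, 0) [ 4.352295e+02 -3.207043e+02  2.360000e-02] 0.47
wedge (0, 1) [ 4.380882e+02 -3.160756e+02  3.230000e-02] 1.06
[3.73871389e-02 2.02588584e+02] [-1.31059541e-01  2.20221308e+02] 0.28166291060611826 0.2914641651857655
20 [np.float64(75.6), np.float64(79.2), np.float64(82.8)] [np.float64(97.6), np.float64(101.2), np.float64(104.9)] sq [531.8  91. ] [537.6 121.8]
25 [np.float64(75.1), np.float64(78.7), np.float64(82.2)] [np.float64(90.0), np.float64(93.6), np.float64(97.3)] sq [531.3  90.4] [535.9 113.9]
30 [np.float64(74.6), np.float64(78.1), np.float64(81.7)] [np.float64(82.4), np.float64(86.0), np.float64(89.7)] sq [530.8  89.8] [534.2 106.1]
35 [np.float64(74.0), np.float64(77.6), np.float64(81.2)] [np.float64(74.8), np.float64(78.5), np.float64(82.1)] sq [530.3  89.3] [532.5  98.3]
40 [np.float64(73.5), np.float64(77.1), np.float64(80.6)] [np.float64(67.2), np.float64(70.9), np.float64(74.5)] sq [529.8  88.7] [530.8  90.5]
45 [np.float64(72.9), np.float64(76.5), np.float64(80.1)] [np.float64(59.7), np.float64
[... 1243 characters left out ...]
2 166 160 139  79 107 192 180 178]
 [150 150 149 148 158 148 150 125  63  48  61  65  66  64  67  69  65  71
   78  62  54  68 101  85 160 156 135  82 110 183 184 178]
 [151 145 149 153 150 150 155 148  85  45  53  84  67  53  48  54  50  62
   91  79  57  71 115 138 164 151 133  81 116 193 185 180]
 [155 152 154 156 153 152 157 151 141 125 107 108  83  45  41  43  52  53
   77 109  87  67  78 106  98  84  63  41  68 143 183 181]
 [108 105 101 102  94  83  80  82  78  89  70  74  62  25  28  38  28  26
   61  78  75  66  63  51  89 142 147 154 150 160 184 180]
 [ 55  94 106 111 114  96  74  67  75  78  77  79 108 159 164 168 173 116
   56  60  99 158 157 155 160 180 184 187 184 180 181 182]]
```

```bash
cat >> h.py <<'E'
from scipy.spatial.transform import Rotation as Ro
def delta(xyz,yaw):
    s=bot.sense();R=Ro.from_euler("xyz",s["eef_rot"])
    d=R.inv()*Ro.from_euler("xyz",[np.pi,0,yaw])
    print("t",s["t"],"pos",s["tool_pos"].round(1),"rot",s["eef_rot"].round(4),"F",s["ft_force"].round(2),"shift(mm)",R.inv().apply(np.array(xyz)-s["tool_pos"]).round(1),"turn",d.as_rotvec(degrees=True).round(2))
E
python3 -m handwheel '[{"xyz":[0,0,0],"turn":[0,0,-8.5]},{"xyz":[0,0,0],"turn":[0,0,-8.5]},{"xyz":[0,0,0],"turn":[0,0,-8.5]},{"xyz":[0,0,0],"turn":[0,0,-8.5]},{"xyz":[0,0,0],"turn":[0,0,-8.5]},{"xyz":[0,0,0],"turn":[0,0,-8.5]},{"xyz":[0,0,0],"turn":[0,0,-8.5]},{"xyz":[0,0,0],"turn":[0,0,-8.5]},{"xyz":[0,0,0],"turn":[0,0,-8.5]},{"xyz":[0,0,0],"turn":[0,0,-1.9]},{"xyz":[0,0,0],"turn":[0,0,0]},{"xyz":[0,0,0],"turn":[0,0,0]}]' 100
python3 -c "
from h import *
delta([436.5,-319,120],1.6008)"
```

```text
t: 1.3
tool_pos: [126.9, -535.0, 218.4]
eef_rot: [-3.142, -0.0, 1.6]
ft_force: [0.1, 0.5, -0.0]
width: 1.0
gripper_force: 0.0
t 1.3 pos [ 126.9 -535.   218.4] rot [-3.1415e+00 -4.0000e-04  1.5997e+00] F [ 0.14  0.54 -0.02] shift(mm) [207.  315.7  98.5] turn [-0.   -0.02 -0.06]
```

```bash
python3 -m handwheel '[{"xyz":[0.0207,0.0316,0.005],"turn":[0,0,0]},{"xyz":[0.0207,0.0316,0.005],"turn":[0,0,0]},{"xyz":[0.0207,0.0316,0.005],"turn":[0,0,0]},{"xyz":[0.0207,0.0316,0.01],"turn":[0,0,0]},{"xyz":[0.0207,0.0316,0.01],"turn":[0,0,0]},{"xyz":[0.0207,0.0316,0.01],"turn":[0,0,0]},{"xyz":[0.0207,0.0316,0.01],"turn":[0,0,0]},{"xyz":[0.0207,0.0316,0.01],"turn":[0,0,0]},{"xyz":[0.0207,0.0316,0.015],"turn":[0,0,0]},{"xyz":[0.0207,0.0313,0.0185],"turn":[0,0,0]},{"xyz":[0,0,0],"turn":[0,0,0]},{"xyz":[0,0,0],"turn":[0,0,0]},{"xyz":[0,0,0],"turn":[0,0,0]}]'
python3 - <<'E'
from h import *
delta([436.5,-319,6.5],1.6008)
f=bot.grab_frame("side");g=bot.grab_frame("top")
cv2.imwrite("pics/d.png",np.hstack([cv2.resize(f["frame"][170:340,180:380],None,fx=2,fy=2),cv2.resize(g["frame"][150:320,280:400],None,fx=2,fy=2)]))
E
```

```text
t: 2.6
tool_pos: [435.8, -319.3, 120.6]
eef_rot: [3.141, 0.0, 1.6]
ft_force: [-0.2, -0.6, -0.8]
width: 1.0
gripper_force: 0.0
t 2.6 pos [ 435.8 -319.3  120.6] rot [3.1413e+00 4.0000e-04 1.6000e+00] F [-0.17 -0.63 -0.77] shift(mm) [  0.3   0.7 114.1] turn [ 0.02  0.03 -0.04]
```

View pics/d.png

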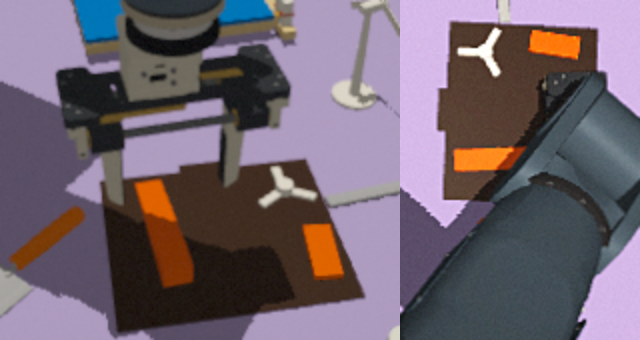

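The open fingers straddle the wedge, finger tips at about (115,200) and (228,183) in the picture, and nothing is in the way. I descend and grip.

```bash
python3 -m handwheel '[{"xyz":[0,0,0.02],"turn":[0,0,0]},{"xyz":[0,0,0.02],"turn":[0,0,0]},{"xyz":[0,0,0.02],"turn":[0,0,0]},{"xyz":[0,0,0.02],"turn":[0,0,0]},{"xyz":[0,0,0.015],"turn":[0,0,0]},{"xyz":[0,0,0.01],"turn":[0,0,0]},{"xyz":[0,0,0.005],"turn":[0,0,0]},{"xyz":[0,0,0.003],"turn":[0,0,0]},{"xyz":[0,0,0.001],"turn":[0,0,0]},{"xyz":[0,0,0],"turn":[0,0,0]},{"xyz":[0,0,0],"turn":[0,0,0]}]' 100 
python3 -m handwheel '[{"xyz":[0,0,0],"turn":[0,0,0]},{"xyz":[0,0,0],"turn":[0,0,0]},{"xyz":[0,0,0],"turn":[0,0,0]},{"xyz":[0,0,0],"turn":[0,0,0]},{"xyz":[0,0,0],"turn":[0,0,0]},{"xyz":[0,0,0],"turn":[0,0,0]},{"xyz":[0,0,0],"turn":[0,0,0]},{"xyz":[0,0,0],"turn":[0,0,0]},{"xyz":[0,0,0],"turn":[0,0,0]},{"xyz":[0,0,0],"turn":[0,0,0]}]' 20 25
```

```text
t: 3.8
tool_pos: [436.4, -318.8, 6.6]
eef_rot: [3.141, 0.001, 1.601]
ft_force: [-0.2, 0.8, 0.1]
width: 1.002
gripper_force: 0.0
t: 4.8
tool_pos: [436.2, -318.7, 6.1]
eef_rot: [3.142, 0.0, 1.601]
ft_force: [0.3, 0.1, -0.5]
width: 0.322
gripper_force: 24.9
```

```bash
python3 -m handwheel '[{"xyz":[0,0,-0.005],"turn":[0,0,0]},{"xyz":[0,0,-0.01],"turn":[0,0,0]},{"xyz":[0,0,-0.015],"turn":[0,0,0]},{"xyz":[0,0,-0.015],"turn":[0,0,0]},{"xyz":[0,0,-0.01],"turn":[0,0,0]},{"xyz":[0,0,-0.005],"turn":[0,0,0]},{"xyz":[0,0,0],"turn":[0,0,-0.9]},{"xyz":[0,0,0],"turn":[0,0,0]}]'
python3 -c "
from h import *
delta([537.3,-74.3,66],1.6158)"
```

```text
t: 5.6
tool_pos: [436.0, -318.5, 65.9]
eef_rot: [-3.141, -0.0, 1.618]
ft_force: [0.7, 0.2, -1.0]
width: 0.317
gripper_force: 24.9
t 5.6 pos [ 436.  -318.5   65.9] rot [-3.1412e+00 -3.0000e-04  1.6177e+00] F [ 0.67  0.24 -1.04] shift(mm) [ 2.392e+02  1.126e+02 -1.000e-01] turn [-0.02 -0.02  0.11]
```

```bash
python3 -m handwheel '[{"xyz":[0.012,0.0056,0],"turn":[0,0,0]},{"xyz":[0.022,0.0104,0],"turn":[0,0,0]},{"xyz":[0.025,0.0118,0],"turn":[0,0,0]},{"xyz":[0.025,0.0118,0],"turn":[0,0,0]},{"xyz":[0.025,0.0118,0],"turn":[0,0,0]},{"xyz":[0.025,0.0118,0],"turn":[0,0,0]},{"xyz":[0.025,0.0118,0],"turn":[0,0,0]},{"xyz":[0.025,0.0118,0],"turn":[0,0,0]},{"xyz":[0.025,0.0118,0],"turn":[0,0,0]},{"xyz":[0.018,0.0086,0],"turn":[0,0,0]},{"xyz":[0.012,0.0052,0],"turn":[0,0,0]},{"xyz":[0,0,0],"turn":[0,0,0]},{"xyz":[0,0,0],"turn":[0,0,0]},{"xyz":[0,0,0.02],"turn":[0,0,0]},{"xyz":[0,0,0.02],"turn":[0,0,0]},{"xyz":[0,0,0.012],"turn":[0,0,0]},{"xyz":[0,0,0],"turn":[0,0,0]},{"xyz":[0,0,0],"turn":[0,0,0]}]'
python3 - <<'E'
from h import *
delta([537.3,-74.3,4.5],1.6158)
f=bot.grab_frame("side");g=bot.grab_frame("top");pickle.dump(f,open("s1.pkl","wb"))
cv2.imwrite("pics/e.png",np.hstack([crop(f,200,130,140,110,4),cv2.copyMakeBorder(crop(g,190,125,100,130,2),0,180,0,0,0)]))
E
```

```text
t: 7.4
tool_pos: [537.6, -75.2, 14.5]
eef_rot: [3.141, 0.0, 1.616]
ft_force: [-0.2, 0.6, -1.7]
width: 0.321
gripper_force: 24.9
t 7.4 pos [537.6 -75.2  14.5] rot [3.1415 0.     1.6163] F [-0.24  0.59 -1.71] shift(mm) [ 0.9 -0.2 10. ] turn [0.01 0.   0.03]
```

View pics/e.png

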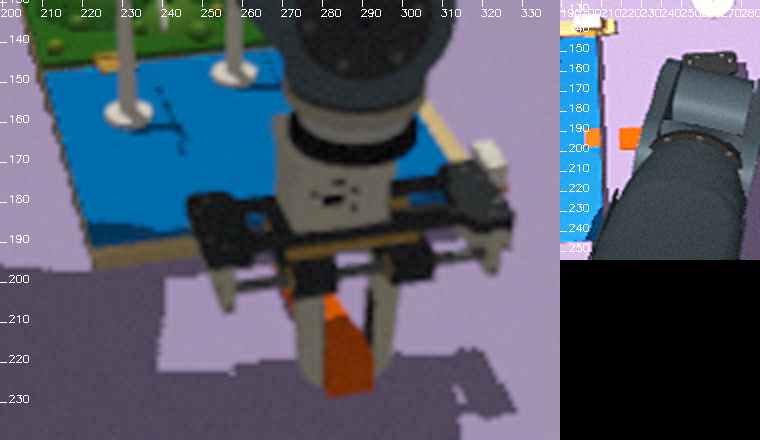

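The wedge is held level, with its tip at about (220,193) in line with the orange square at (206,193). I lower it to bench contact.

```bash
python3 -m handwheel '[{"xyz":[0,0,0.004],"turn":[0,0,0]},{"xyz":[0,0,0.003],"turn":[0,0,0]},{"xyz":[0,0,0.002],"turn":[0,0,0]},{"xyz":[0,0,0.001],"turn":[0,0,0]},{"xyz":[0,0,0.0003],"turn":[0,0,0]},{"xyz":[0,0,0],"turn":[0,0,0]},{"xyz":[0,0,0],"turn":[0,0,0]}]'
python3 -m handwheel '[{"xyz":[0,0,0.0003],"turn":[0,0,0]},{"xyz":[0,0,0],"turn":[0,0,0]}]'
```

```text
t: 8.2
tool_pos: [537.4, -74.7, 4.1]
eef_rot: [-3.141, -0.0, 1.617]
ft_force: [-2.8, 0.4, 5.7]
width: 0.321
gripper_force: 24.9
t: 8.4
tool_pos: [537.4, -74.7, 4.1]
eef_rot: [-3.141, -0.0, 1.617]
ft_force: [-4.0, 1.0, 10.5]
width: 0.316
gripper_force: 24.9
```

```bash
python3 -m handwheel '[{"xyz":[0,0,-0.0006],"turn":[0,0,0]},{"xyz":[0,0,0],"turn":[0,0,0]},{"xyz":[0,0,0],"turn":[0,0,0]}]'
python3 -m handwheel '[{"xyz":[0.004,0,0],"turn":[0,0,0]},{"xyz":[0.005,0,0],"turn":[0,0,0]},{"xyz":[0.005,0,0],"turn":[0,0,0]},{"xyz":[0.005,0,0],"turn":[0,0,0]},{"xyz":[0.005,0,0],"turn":[0,0,0]},{"xyz":[0.005,0,0],"turn":[0,0,0]},{"xyz":[0.004,0,0],"turn":[0,0,0]},{"xyz":[0.002,0,0],"turn":[0,0,0]},{"xyz":[0,0,0],"turn":[0,0,0]}]'
```

```text
t: 8.7
tool_pos: [537.6, -74.8, 4.1]
eef_rot: [3.141, 0.0, 1.617]
ft_force: [-0.1, -0.4, 1.1]
width: 0.321
gripper_force: 24.9
t: 9.6
tool_pos: [535.8, -39.5, 4.1]
eef_rot: [-3.142, -0.0, 1.617]
ft_force: [-0.3, 0.6, 0.3]
width: 0.321
gripper_force: 24.9
```

```bash
python3 -m handwheel '[{"xyz":[0.004,0,0],"turn":[0,0,0]},{"xyz":[0.004,0,0],"turn":[0,0,0]},{"xyz":[0.004,0,0],"turn":[0,0,0]},{"xyz":[0.004,0,0],"turn":[0,0,0]},{"xyz":[0,0,0],"turn":[0,0,0]}]'
for i in 1 2 3 4; do :; done
python3 -m handwheel '[{"xyz":[0.003,0,0],"turn":[0,0,0]},{"xyz":[0.003,0,0],"turn":[0,0,0]},{"xyz":[0.003,0,0],"turn":[0,0,0]},{"xyz":[0.001,0,0],"turn":[0,0,0]},{"xyz":[0,0,0],"turn":[0,0,0]}]'
python3 -m handwheel '[{"xyz":[0.003,0,0],"turn":[0,0,0]},{"xyz":[0.003,0,0],"turn":[0,0,0]},{"xyz":[0.003,0,0],"turn":[0,0,0]},{"xyz":[0.001,0,0],"turn":[0,0,0]},{"xyz":[0,0,0],"turn":[0,0,0]}]'
python3 -m handwheel '[{"xyz":[0.003,0,0],"turn":[0,0,0]},{"xyz":[0.003,0,0],"turn":[0,0,0]},{"xyz":[0.003,0,0],"turn":[0,0,0]},{"xyz":[0.001,0,0],"turn":[0,0,0]},{"xyz":[0,0,0],"turn":[0,0,0]}]'
python3 -c "
from h import *
delta([530,88,4.1],1.6158)"
```

```text
t: 10.1
tool_pos: [535.0, -23.2, 4.1]
eef_rot: [-3.141, -0.0, 1.617]
ft_force: [-0.6, 0.9, 0.8]
width: 0.324
gripper_force: 24.9
t: 10.6
tool_pos: [534.7, -13.6, 4.1]
eef_rot: [3.142, -0.0, 1.617]
ft_force: [0.3, 0.3, 1.3]
width: 0.319
gripper_force: 24.9
t: 11.1
tool_pos: [534.3, -4.0, 4.1]
eef_rot: [3.141, 0.001, 1.617]
ft_force: [0.8, -4.3, -0.2]
width: 0.321
gripper_force: 24.9
t: 11.6
tool_pos: [533.8, 6.1, 4.1]
eef_rot: [3.141, 0.0, 1.617]
ft_force: [0.4, -4.5, -0.2]
width: 0.321
gripper_force: 24.9
t 11.6 pos [533.8   6.1   4.1] rot [3.1415e+00 3.0000e-04 1.6170e+00] F [ 0.36 -4.5  -0.23] shift(mm) [82. -0. -0.] turn [0.01 0.02 0.07]
```

```bash
python3 -m handwheel '[{"xyz":[0.003,0,0],"turn":[0,0,0]},{"xyz":[0.003,0,0],"turn":[0,0,0]},{"xyz":[0.003,0,0],"turn":[0,0,0]},{"xyz":[0.001,0,0],"turn":[0,0,0]},{"xyz":[0,0,0],"turn":[0,0,0]}]'
python3 -m handwheel '[{"xyz":[0.003,0,0],"turn":[0,0,0]},{"xyz":[0.002,0,0],"turn":[0,0,0]},{"xyz":[0.001,0,0],"turn":[0,0,0]},{"xyz":[0,0,0],"turn":[0,0,0]}]'
python3 -m handwheel '[{"xyz":[0.001,0,0],"turn":[0,0,0]},{"xyz":[0.001,0,0],"turn":[0,0,0]},{"xyz":[0.001,0,0],"turn":[0,0,0]},{"xyz":[0,0,0],"turn":[0,0,0]}]'
```

```text
t: 12.1
tool_pos: [533.3, 16.1, 4.1]
eef_rot: [-3.142, 0.0, 1.617]
ft_force: [-0.0, -4.6, 0.5]
width: 0.318
gripper_force: 24.9
t: 12.5
tool_pos: [533.0, 22.1, 4.1]
eef_rot: [-3.142, 0.0, 1.617]
ft_force: [0.1, -3.7, -0.0]
width: 0.321
gripper_force: 24.9
t: 12.9
tool_pos: [532.8, 25.0, 4.1]
eef_rot: [-3.142, 0.0, 1.617]
ft_force: [0.5, -4.9, 0.1]
width: 0.32
gripper_force: 24.9
```

```bash
for_dummy=1
python3 -m handwheel '[{"xyz":[0.001,0,0],"turn":[0,0,0]},{"xyz":[0.001,0,0],"turn":[0,0,0]},{"xyz":[0,0,0],"turn":[0,0,0]}]' | grep -E 'tool_pos|ft'
python3 -m handwheel '[{"xyz":[0.001,0,0],"turn":[0,0,0]},{"xyz":[0,0,0],"turn":[0,0,0]}]' | grep -E 'tool_pos|ft'
python3 -m handwheel '[{"xyz":[0.001,0,0],"turn":[0,0,0]},{"xyz":[0,0,0],"turn":[0,0,0]}]' | grep -E 'tool_pos|ft'
```

```text
tool_pos: [532.8, 27.0, 4.1]
ft_force: [0.2, -5.2, 0.2]
tool_pos: [532.7, 28.0, 4.1]
ft_force: [-0.2, -5.1, -0.5]
tool_pos: [532.7, 29.0, 4.1]
ft_force: [1.1, -4.5, -0.5]
```

```bash
python3 -m handwheel '[{"xyz":[0.0005,0,0],"turn":[0,0,0]},{"xyz":[0,0,0],"turn":[0,0,0]}]' | grep -E 'tool_pos|ft'
python3 -m handwheel '[{"xyz":[0.0005,0,0],"turn":[0,0,0]},{"xyz":[0,0,0],"turn":[0,0,0]}]' | grep -E 'tool_pos|ft'
python3 -m handwheel '[{"xyz":[0.0005,0,0],"turn":[0,0,0]},{"xyz":[0,0,0],"turn":[0,0,0]}]' | grep -E 'tool_pos|ft'
```

```text
tool_pos: [532.6, 29.5, 4.1]
ft_force: [0.3, -5.9, -0.8]
tool_pos: [532.6, 29.9, 4.1]
ft_force: [0.7, -5.8, -0.5]
tool_pos: [532.6, 30.4, 4.1]
ft_force: [1.4, -6.2, 0.3]
```

```bash
python3 -m handwheel '[{"xyz":[0.0005,0,0],"turn":[0,0,0]},{"xyz":[0,0,0],"turn":[0,0,0]}]' | grep -E 'tool_pos|ft'
```

```text
tool_pos: [532.6, 30.9, 4.1]
ft_force: [-0.0, -5.2, -0.1]
```

```bash
python3 -m handwheel '[{"xyz":[0.0005,0,0],"turn":[0,0,0]},{"xyz":[0,0,0],"turn":[0,0,0]}]' | grep -E 'tool_pos|ft'
python3 -m handwheel '[{"xyz":[0.0005,0,0],"turn":[0,0,0]},{"xyz":[0,0,0],"turn":[0,0,0]}]' | grep -E 'tool_pos|ft'
```

```text
tool_pos: [532.5, 31.4, 4.1]
ft_force: [0.5, -4.9, -0.7]
tool_pos: [532.6, 31.8, 4.1]
ft_force: [1.1, -6.6, -0.1]
```

```bash
python3 -m handwheel '[{"xyz":[0.0005,0,0],"turn":[0,0,0]},{"xyz":[0,0,0],"turn":[0,0,0]}]' | grep -E 'tool_pos|ft'
```

```text
tool_pos: [532.6, 32.1, 4.1]
ft_force: [0.3, -8.4, -0.6]
```

```bash
python3 -m handwheel '[{"xyz":[0.0005,0,0],"turn":[0,0,0]},{"xyz":[0,0,0],"turn":[0,0,0]}]' | grep -E 'tool_pos|ft'
```

```text
tool_pos: [532.6, 32.3, 4.1]
ft_force: [1.2, -11.9, -0.7]
```

```bash
python3 -m handwheel '[{"xyz":[0.0002,0,0],"turn":[0,0,0]},{"xyz":[0,0,0],"turn":[0,0,0]}]' | grep -E 'tool_pos|ft'
python3 -m handwheel '[{"xyz":[0,0,0],"turn":[0,0,0]}]' | grep -E 'tool_pos|ft'
python3 -m handwheel '[{"xyz":[0,0,0],"turn":[0,0,0]}]' | grep -E 'tool_pos|ft'
```

```text
tool_pos: [532.6, 32.3, 4.1]
ft_force: [0.8, -12.8, -0.6]
tool_pos: [532.5, 32.3, 4.1]
ft_force: [0.5, -12.8, -0.7]
tool_pos: [532.5, 32.3, 4.1]
ft_force: [1.0, -13.8, -0.5]
```

The force has risen clearly past the sliding level, to about 13 N, so the wedge is firm against the stop. I let go.

```bash
python3 -m handwheel '[{"xyz":[0,0,0],"turn":[0,0,0]},{"xyz":[0,0,0],"turn":[0,0,0]},{"xyz":[0,0,0],"turn":[0,0,0]},{"xyz":[0,0,0],"turn":[0,0,0]},{"xyz":[0,0,0],"turn":[0,0,0]}]' 60
python3 -m handwheel '[{"xyz":[-0.002,0,-0.01],"turn":[0,0,0]},{"xyz":[-0.002,0,-0.02],"turn":[0,0,0]},{"xyz":[-0.005,0,-0.03],"turn":[0,0,0]},{"xyz":[-0.02,0,-0.03],"turn":[0,0,0]},{"xyz":[-0.03,0,-0.03],"turn":[0,0,0]},{"xyz":[-0.04,0,-0.03],"turn":[0,0,0]},{"xyz":[-0.04,0,-0.02],"turn":[0,0,0]},{"xyz":[-0.04,0,0],"turn":[0,0,0]},{"xyz":[-0.03,0,0],"turn":[0,0,0]},{"xyz":[-0.02,0,0],"turn":[0,0,0]},{"xyz":[0,0,0],"turn":[0,0,0]},{"xyz":[0,0,0],"turn":[0,0,0]},{"xyz":[0,0,0],"turn":[0,0,0]}]'
python3 - <<'E'
from h import *
f=bot.grab_frame("side");g=bot.grab_frame("top")
b=cv2.copyMakeBorder(crop(g,190,125,75,130,3),0,60,0,0,0)
a=crop(f,205,140,130,90,4);a=cv2.copyMakeBorder(a,0,b.shape[0]-a.shape[0],0,0,0)
cv2.imwrite("pics/f.png",np.hstack([a,b]))
E
```

```text
t: 16.1
tool_pos: [532.5, 33.5, 4.1]
eef_rot: [3.142, -0.0, 1.617]
ft_force: [-0.4, -0.2, 0.3]
width: 0.596
gripper_force: 0.0
t: 17.4
tool_pos: [543.0, -194.4, 174.4]
eef_rot: [-3.142, -0.0, 1.618]
ft_force: [0.1, 0.4, 1.0]
width: 0.601
gripper_force: 0.0
```

View pics/f.png

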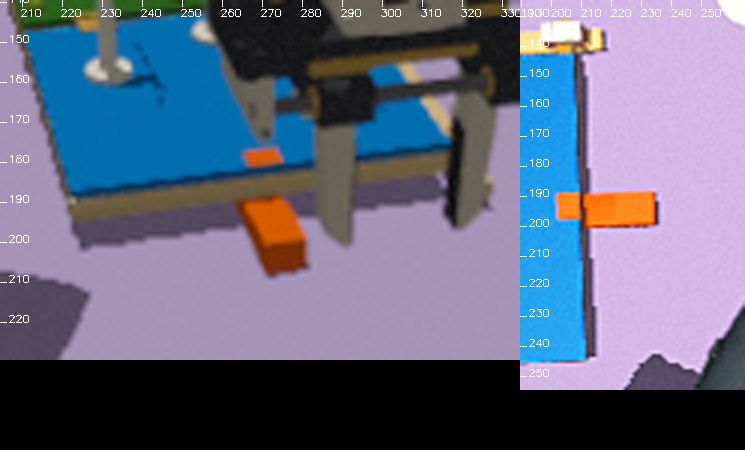

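The wedge lies square under the middle of the edge, tail at (211–234, 194) in the top view. The board edge is higher in the side view. Next a quick number check of the lift.

Run:
```python
from h import *
s=pickle.load(open("side.pkl","rb"));f=bot.grab_frame("side")
def e(f):
    m=cv2.inRange(cv2.cvtColor(f["frame"],cv2.COLOR_BGR2HSV),(98,150,60),(112,255,255))
    return np.mean([np.flatnonzero(m[150:200,u])[-1]+150 for u in range(226,256)])
P=proj(s,[[470,77,36],[470,77,43]])
print("rise px",e(s)-e(f),"expected for 7 mm",P[0,1]-P[1,1])
x=bot.sense();print(x["t"],x["ft_force"])
```

```text
rise px 2.0999999999999943 expected for 7 mm 2.091744926848577
17.55 [-0.12035392 -0.47346744  0.21672928]
```

```bash
python3 -c "
from bench import bot
print(bot.hand_in())"
```

```text
the job is handed in; nothing more can be done
None
```

I slid the wedge in square under the rod at the middle of the free edge until I felt the stop at about 13 N of push, then let go and handed the job in. In the side view the edge rose 2.1 px, as expected for 7 mm, but I could not measure the holding force after release or see the tongue itself.

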